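Fit a tube to its flange in the welding jig

TASK

Set this tube up for tacking: stand the root-gap gauge blade in the slot in front of the jig's flange, fully down. Then slide the tube along its V-blocks until its end holds the gauge flat against the flange, and then press both hinged straps down over the tube until their spring catches snap and hold them shut. Leave the gauge standing in the gap, and leave the loose things around the jig where they are.

Things in the scene. Friction and masses are not known exactly. Their poses are not given: they have to be found in the camera images.
- jig: jig fixed to the bench: dark base plate 146 x 272 x 12 mm; at its -y end an upright 70 mm square flange (top at z = 90 mm), then a low rib, then two V-blocks (y = -45, +40 mm) that carry the tube along y. Hinge posts (to z = 82) on the +x side, spring catches (to z = 84, x = -42 to -62 mm) on the -x side. Origin: on the bench below the tube axis; x away from the robot
- gauge_slot (a point): middle of the floor of the gauge slot, 12 mm above the bench: a cross slot 7 mm wide (along y) between the flange face and the rib, 15 mm deep and open at both ends in x. Axes as the jig's
- flange_face (a point): centre of the flange's face, on the tube's axis, 55 mm above the bench; the face looks along +y of the jig. Axes as the jig's. When the job is done the tube's front end is 4 mm (the gauge's thickness) from it
- gauge: root-gap gauge: flat steel blade 40 mm wide (x), 4 mm thick (y), 88 mm tall, with a black grip on top 32 (x) x 12 (y) x 36 mm (z), centred on the blade, from 86 to 122 mm above the foot. Origin: middle of the foot, z up along the blade. It starts upright in its hardwood block
- gauge_block: hardwood block 62 (x) x 60 (y) x 30 mm, fixed, with three slots along x, each 44 x 5 mm and 20 mm deep; the gauge stands in the middle one. Origin: centre of its underside
- tube: plain steel tube, 32 mm outside, 200 mm long, loose in the V-blocks. Origin: its middle, on its axis; y along the tube; it may roll about y. Closed inside for contact: it can be pushed on its end
- tube_front (a point): centre of the tube's end that faces the flange
- tube_rear (a point): centre of the tube's free far end, the one to push on
- strap_a (a joint): angle of the strap next to the flange (rad): 0 shut, grows as it opens upward, about 0.7 to 1.1 at the start; a weak spring lifts it again to about 0.5 unless the catch has snapped (then it stays at about 0.02; the catch snaps below 0.07)
- strap_b (a joint): the same for the other strap
- hinge_a (a point): middle of the hinge axis of strap a, 76 mm above the bench, on the jig's +x side; the axis is along y of the jig
- hinge_b (a point): the same for strap b
- strap_a_pad (a point): centre of the ribbed press pad on top of strap a, 56 mm from the hinge, moving with the strap; the strap is a steel bar 20 mm wide (y), 6 mm thick and 84 mm long with a barbed leg at its end. Shut, its top is 79 mm above the bench. Snapping it in takes about 15 N here
- strap_b_pad (a point): the same on strap b
- tape_measure: bystander: tape measure, 32 x 80 x 62 mm, standing; origin below its centre
- paint_marker: bystander: paint marker, 17 x 134 x 17 mm, lying along its y; origin below its centre
- angle_piece: bystander: angle-iron offcut, 30 x 100 x 32 mm, lying along its y; origin below its centre
Mind the look-alikes: they are no part of the job. Several things have the shape of the tube; the one meant has the colours described above. There is more than one size of the gauge; the job needs the smaller.

How it is judged:
On the way, in this order (a step that is already met when the one before it is completed fails the run):
1. the gauge stands in the slot in front of the flange, down on the slot's floor (z of gauge in the frame of gauge_slot below 0.004 m and y of gauge in the frame of gauge_slot between -0.007 and 0.005 m and x of gauge in the frame of gauge_slot between -0.012 and 0.012 m and angle between gauge's own z axis and vertical below 0.35 rad), for 0.2 s.
2. the tube's end is up against the gauge, a gauge's thickness from the flange (y of tube_front in the frame of flange_face between 0.002 and 0.0065 m), for 0.2 s.
3. both straps are pressed down past their catches (value of joint each of strap_a, strap_b below 0.055 rad), for 0.2 s.
At the end, for the whole second after the job is handed in: both straps caught shut (under 0.055 rad); the tube in the V-blocks, its front end 2 to 6.5 mm (nominally 4) from the flange; the gauge upright (within 0.1 rad) in the gap, its foot within 4 mm of the slot floor and 12 mm of the middle; all at rest (all of step 2 and all of step 3 and distance between tube_front and flange_face below 0.009 m and angle between the y axis of tube and the y axis of jig, either way round below 0.05 rad and z of gauge in the frame of gauge_slot below 0.004 m and x of gauge in the frame of gauge_slot between -0.012 and 0.012 m and y of gauge in the frame of gauge_slot between -0.007 and 0.005 m and angle between gauge's own z axis and vertical below 0.1 rad and linear speed of each of tube, gauge below 0.02 m/s); the robot touches nothing.
It fails at once if the tape measure, the paint marker or the angle piece is moved by more than 30 mm (distance of any of tape_measure, paint_marker, angle_piece from where it was at the start of the episode above 0.03 m).
It also fails if it takes over 58 s, if anything falls off the work surface, if the arm or the gripper's body presses on something with over 40 N, if the wrist force passes 120 N, or if a joint passes its speed limit or range.

ROBOT

A 7-joint arm with a two-finger parallel gripper is mounted at the origin on a cart in front of the work surface, level with it; the furniture and walls round the work are solid. World frame = base frame: x ahead of the robot, y to its left, z up, the work surface at z = 0. Lengths are in m, angles in rad, forces in N, time in s.
With the tool pointing down it reaches from about 0.4 to 0.85 m from the base axis. Payload 10.4 kg.
Tool frame: the origin (TCP) lies at the very end of the fingers, on their centre line; the grasp point (between the pads) lies 19 mm behind it; z points along the fingers, y is the line along which they close (so a half turn about z gives the same grasp; the last joint's range is limited). The gripper opens to 85 mm and grips with 20 to 120 N. Pads are 22 mm wide; open, the fingers measure 114 mm over their backs; the gripper's body (76 mm by 85 mm) begins 54 mm behind the grasp point. The pads swing forward as they close: fully open they stand 13 mm farther back than shut.
Start: joints at [1.239, 0.332, -0.065, 1.46, 0.022, 1.35, -0.088], TCP at [0.19, -0.595, 0.231] pointing down, gripper open.
Joint ranges: [-2.6, 2.6], [-0.5, 2.12], [-1.47, 1.34], [0.16, 2.42], [-1.27, 4.41], [0.06, 2.06], [-2.6, 2.6]. Speed limits (rad/s): [2.22, 2.22, 2.79, 2.79, 3.14, 3.14, 3.14].

INTERFACE

Orientations are given as a unit quaternion [x, y, z, w].
In Python, from workcell import * gives the robot as it stands. The module is installed in compiled form; this text tells all that it offers.
- The arm moves only by the tool carry_out, never from a script. Its argument "motion" is a list of rows, each an object with "xyz": the shift along the tool's x, y, z in m, a list of three; "angular": the turn, a rotation vector about the tool's x, y, z in degrees, a list of three. A call has 1 to 12 rows; each row is the pose to reach, as a shift and turn from the pose commanded when the call began, along the tool's axes at that moment; what a row does not reach only later rows make up. A row lasts 1/10 s, in which the tool goes at most 50 mm and 8.59 degrees, less where a joint would pass 70% of its speed; a pose out of reach is approached as far as the arm can. A call with a gripper value outside its range is refused whole. "hand" is the opening, from 0 (shut) to 1 (fully open), set as the call begins (left out, the last holds). The fingers move at their own pace and stop on an object; "grip_force" is the grip in N (left out, the last holds). Time passes only in rows, so rows that repeat a pose let the fingers close. It gives the time, the measured TCP pose, the force, the opening and the grip force at its end, in the units of the state.
- get_obs(): the state, without advancing time (a new reading comes with each control period).
- camera(name): name is "scene" or "top" or "wrist"; returns a dict with "img" (384x512x3 uint8, red, green, blue), "fx", "fy", "cx", "cy" (pixels), "k1" (the pictures are not rectified: a ray, as slopes to the right and down, at radius r is drawn at 1 + k1 r^2 times it, then the intrinsics apply), "extrinsics" (4x4, takes a point from camera to world coordinates). Camera axes: x right, y up, looking along -z (the intrinsics and any distortion apply to the point x, -y, -z); pixel columns grow to the right and rows downward; lengths in m; the calibration is good to about 2 mm. A picture is of the moment at which its call begins. There is no depth.
- hand_in(): hands the job in; it is judged then, once.
The state is a dict: "clock": time; "joint_pos": joint angles; "joint_velocities": joint speeds; "tau": joint torques, N m; "position": TCP position; "ee_rot": TCP orientation; "ft_force": force on the tool from outside, world axes, zero at the start; "torque": the same for the moment, N m; "grip_width": opening from 0.0 (shut) to 1.0 (fully open); "grasp_force": force on a finger pad.
Only numpy, scipy, OpenCV 4.12 (cv2) and the standard library are available. Lean on these libraries where they do the work, as an engineer would, in place of code of your own. Each camera call takes 0.05 s, during which the arm holds its last target. There are 200 camera calls.

## Working session

There is one attempt and no reset: what is moved stays moved. The work goes in short steps, Python scripts to look and compute and a tool call to move; the robot and the scene stay as the last step left them, time stands still between calls to the robot, and variables do not carry over. Pictures are saved under pics/ and viewed, at most 10 in all, crops included, and the job is handed in when it is done.

Besides the shell and the picture viewer there is one more tool, called after "Request:" as name([rows], argument=value, ...), one row to a line, values as JSON. carry_out: Moves the arm, as the interface text tells. Its arguments: {"type":"object","properties":{"motion":{"type":"array"},"hand":{"type":"number"},"grip_force":{"type":"number"}},"required":["motion"]}

```bash
mkdir -p pics; cat > h.py <<'E'
from workcell import *
import numpy as np, cv2, json
def snap(name, f):
    c=camera(name); cv2.imwrite(f'pics/{f}.png', c['img'][:,:,::-1])
    np.save(f'pics/{f}.npy', c, allow_pickle=True); return c
def load(f): return np.load(f'pics/{f}.npy',allow_pickle=True).item()
def ray(c,u,v):
    d=np.array([(u-c['cx'])/c['fx'],(v-c['cy'])/c['fy']]); s=d.copy()
    for _ in range(20): s=d/(1+c['k1']*(s@s))
    E=np.array(c['extrinsics']); r=E[:3,:3]@np.array([s[0],-s[1],-1]); return E[:3,3],r/np.linalg.norm(r)
def onz(c,u,v,z):
    o,r=ray(c,u,v); return o+r*(z-o[2])/r[2]
def tri(*cuv):
    A=0;b=0
    for c,u,v in cuv:
        o,r=ray(c,u,v); P=np.eye(3)-np.outer(r,r); A=A+P; b=b+P@o
    return np.linalg.solve(A,b)
def proj(c,p):
    E=np.array(c['extrinsics']); q=E[:3,:3].T@(np.array(p)-E[:3,3]); s=np.array([q[0],-q[1]])/-q[2]
    s=s*(1+c['k1']*(s@s)); return s*[c['fx'],c['fy']]+[c['cx'],c['cy']]
E
python3 - <<'E'
from h import *
np.set_printoptions(precision=4,suppress=True)
print(get_obs())
for n in('scene','top','wrist'):
    c=snap(n,n+'0'); print(n,c['fx'],c['cx'],c['cy'],c['k1'],np.array(c['extrinsics']))
E
```

```text
{'clock': 0.0, 'joint_pos': array([ 1.2394,  0.3329, -0.0647,  1.461 ,  0.0215,  1.3499, -0.0885]), 'joint_velocities': array([-0.0011,  0.0021, -0.0012,  0.0007,  0.0001, -0.    ,  0.0008]), 'tau': array([  0.0003, -62.5451,   0.0491, -39.161 ,   0.0162,   0.0099,
         0.    ]), 'position': array([ 0.1898, -0.5951,  0.2305]), 'ee_rot': array([ 0.9881,  0.1538, -0.0001, -0.0007]), 'ft_force': array([-0.0234,  0.1622, -0.0737]), 'torque': array([ 0.0196, -0.0254, -0.0081]), 'grasp_force': 0.0, 'grip_width': 0.9985593780231535}
scene 374.35380866106925 254.4096058079438 190.39529647106409 -0.037684492708994405 [[-0.8906  0.3608 -0.2768  0.2591]
 [-0.4548 -0.7041  0.5454  0.3286]
 [ 0.0019  0.6116  0.7911  0.8444]
 [ 0.      0.      0.      1.    ]]
top 351.86190603372864 259.17897358428473 191.0969323195517 -0.021960194035209275 [[ 0.0201  0.989  -0.1465  0.3906]
 [-0.9996  0.0228  0.0171 -0.221 ]
 [ 0.0202  0.146   0.9891  1.0601]
 [ 0.      0.      0.      1.    ]]
wrist 310.86845183634506 257.44251897485645 184.55608539833085 -0.06630320963120018 [[ 0.3039  0.9088  0.2859  0.2636]
 [-0.9527  0.2903  0.0897 -0.5715]
 [-0.0015 -0.2996  0.9541  0.3728]
 [ 0.      0.      0.      1.    ]]
```

```bash
python3 - <<'E'
import cv2
for n in('scene0','top0'):
    cv2.imwrite(f'pics/{n}b.png',cv2.resize(cv2.imread(f'pics/{n}.png'),(800,600),interpolation=cv2.INTER_CUBIC))
E
```

```text
(no output)
```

View pics/scene0b.png

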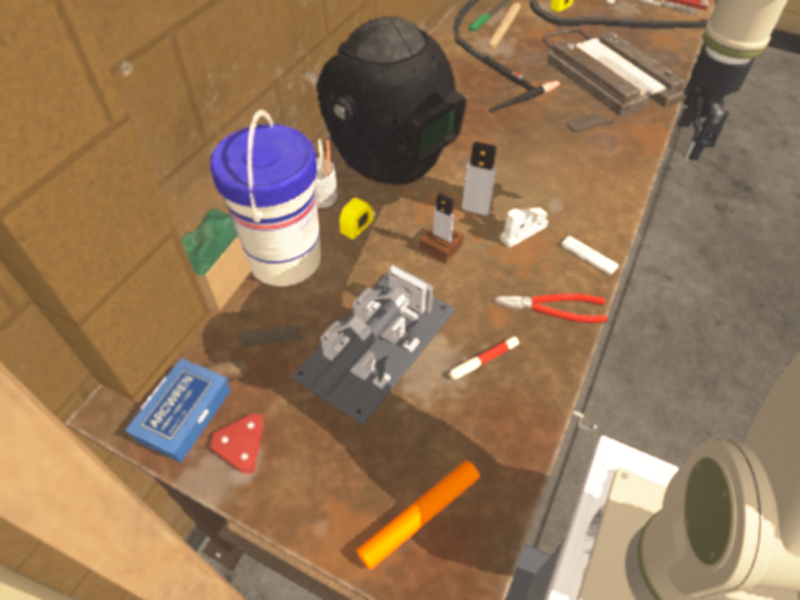

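View pics/top0b.png

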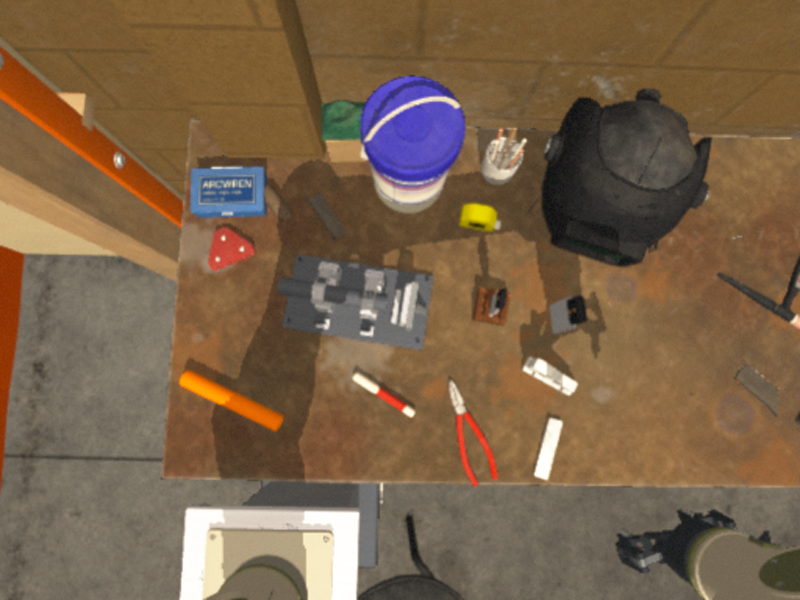

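The scene view shows the jig at (375,345), the small gauge in its block at (443,225) and the taller decoy at (480,180). In the top view the jig is at (360,302), the gauge at (491,300), the marker at (384,393), the tape at (480,217) and the angle piece at (326,215).

```bash
python3 - <<'E'
from h import *
np.set_printoptions(precision=4,suppress=True)
c=load('top0'); s=load('scene0')
P=[onz(c,u*.64,v*.64,.012) for u,v in [(298,256),(433,272),(423,348),(285,328)]]
print(np.array(P)); print('ctr',np.mean(P,0))
P=np.array(P); d=P[3]-P[2]+P[0]-P[1]; print('y dir deg',np.degrees(np.arctan2(d[1],d[0])))
print('gauge top',tri((c,494*.64,293*.64),(s,444*.64,200*.64)))
print('block',onz(c,491*.64,306*.64,.03))
print('tube rear',onz(c,282*.64,286*.64,.055))
E
```

```text
[[ 0.6247 -0.0295  0.012 ]
 [ 0.5993 -0.2925  0.012 ]
 [ 0.4516 -0.2754  0.012 ]
 [ 0.4839 -0.0116  0.012 ]]
ctr [ 0.5399 -0.1523  0.012 ]
y dir deg 83.7443999806202
gauge top [ 0.5368 -0.3899  0.1359]
block [ 0.5327 -0.4023  0.03  ]
tube rear [ 0.5578 -0.0106  0.055 ]
```

```bash
cat >> h.py <<'E'
from scipy.spatial.transform import Rotation as R
np.set_printoptions(precision=4,suppress=True)
def go(p,yaw):
    """tool-frame shift (m) and turn (deg) to TCP p, pointing down, tool x at yaw deg"""
    o=get_obs(); R0=R.from_quat(o['ee_rot']); a=np.radians(yaw)
    R1=R.from_matrix(np.array([[np.cos(a),np.sin(a),0],[np.sin(a),-np.cos(a),0],[0,0,-1]]))
    print('clock',o['clock'],'pos',o['position'],'xyz',R0.inv().apply(np.array(p)-o['position']),'ang',np.degrees((R0.inv()*R1).as_rotvec()))
E
python3 -c "
from h import *
go([.52,-.33,.33],-6)"
```

```text
clock 0.15 pos [ 0.1899 -0.5952  0.2307] xyz [ 0.3951 -0.1524 -0.0991] ang [-0.0585  0.0138 23.6911]
```

Request:
carry_out([
  {"xyz": [0,0,-0.05],"angular": [0,0,0]},
  {"xyz": [0,0,-0.1],"angular": [0,0,0]},
  {"xyz": [0.395,-0.152,-0.1],"angular": [0,0,23.7]},
  {"xyz": [0.395,-0.152,-0.1],"angular": [0,0,23.7]},
  {"xyz": [0.395,-0.152,-0.1],"angular": [0,0,23.7]},
  {"xyz": [0.395,-0.152,-0.1],"angular": [0,0,23.7]},
  {"xyz": [0.395,-0.152,-0.1],"angular": [0,0,23.7]},
  {"xyz": [0.395,-0.152,-0.1],"angular": [0,0,23.7]},
  {"xyz": [0.395,-0.152,-0.1],"angular": [0,0,23.7]},
  {"xyz": [0.395,-0.152,-0.1],"angular": [0,0,23.7]},
  {"xyz": [0.395,-0.152,-0.1],"angular": [0,0,23.7]},
  {"xyz": [0.395,-0.152,-0.1],"angular": [0,0,23.7]},
])

```text
clock: 1.35
position: [0.5235, -0.3258, 0.3305]
ee_rot: [0.999, -0.049, 0.0, -0.001]
ft_force: [0.0, -0.6, -0.5]
grip_width: 1.001
grasp_force: 0.0
```

```bash
python3 - <<'E'
from h import *
c=snap('wrist','w1'); print(get_obs()['position'],np.array(c['extrinsics'])[:3,3])
cv2.imwrite('pics/w1b.png',cv2.resize(cv2.imread('pics/w1.png'),(800,600),interpolation=cv2.INTER_CUBIC))
E
```

```text
[ 0.5215 -0.3285  0.3307] [ 0.6004 -0.333   0.4727]
```

View pics/w1b.png

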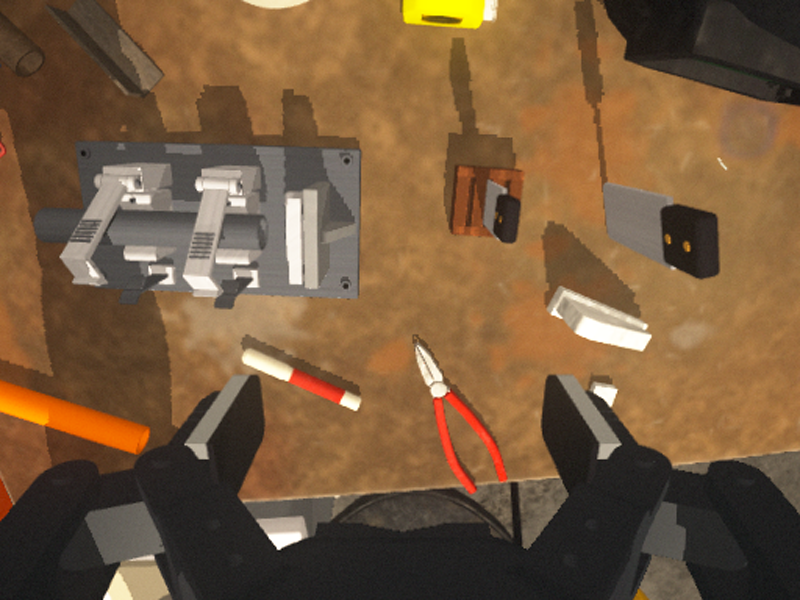

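The wrist view shows the jig at (220,220), with the flange top at (295,240) and its slot hidden behind it. The straps are open and lean toward the robot. The small gauge's grip is at (507,218) in the block (487,203), and the marker is at (300,380). I'll look again from over the jig.

Request:
carry_out([
  {"xyz": [0,-0.05,0],"angular": [0,0,0]},
  {"xyz": [0,-0.1,0],"angular": [0,0,0]},
  {"xyz": [0,-0.15,0],"angular": [0,0,0]},
  {"xyz": [0,-0.15,0],"angular": [0,0,0]},
  {"xyz": [0,-0.15,0],"angular": [0,0,0]},
  {"xyz": [0,-0.15,0],"angular": [0,0,0]},
  {"xyz": [0,-0.15,0],"angular": [0,0,0]},
])

```text
clock: 2.1
position: [0.5352, -0.1836, 0.3311]
ee_rot: [0.999, -0.054, -0.0, 0.0]
ft_force: [-0.4, 0.2, 0.5]
grip_width: 1.0
grasp_force: 0.0
```

```bash
python3 - <<'E'
from h import *
c=snap('wrist','w2'); print(get_obs()['position'],np.array(c['extrinsics'])[:3,3])
cv2.imwrite('pics/w2b.png',cv2.resize(cv2.imread('pics/w2.png')[50:290,60:380],(800,600),interpolation=cv2.INTER_CUBIC))
E
```

```text
[ 0.5353 -0.1833  0.3311] [ 0.6122 -0.1912  0.4733]
```

View pics/w2b.png

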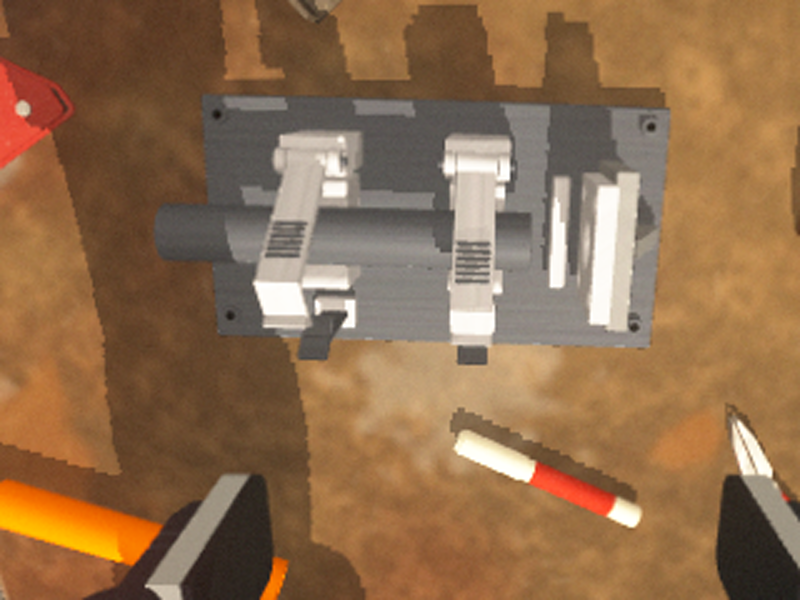

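The flange's front face is at about x 583–617 in this crop, with the rib at x 560, the tube's front end at (530,238), the rear end at (158,232) and strap pads at (474,262) and (286,239). Next I'll fit the jig and the block.

```bash
python3 - <<'E'
from h import *
w1,w2=load('w1'),load('w2'); t=load('top0'); s=load('scene0')
def a(x,y): return (w1,x*.64,y*.64)
def b(x,y): return (w2,60+x*.4,50+y*.4)
L=np.array([[73,136],[73,-136],[-73,-136],[-73,136]])/1e3
def fit(Q,L):
    Q=np.array(Q)[:,:2]; qc=Q.mean(0); l=L-L.mean(0); q=Q-qc
    th=np.arctan2((l[:,0]*q[:,1]-l[:,1]*q[:,0]).sum(),(l*q).sum()); 
    Rm=np.array([[np.cos(th),-np.sin(th)],[np.sin(th),np.cos(th)]])
    org=qc-Rm@L.mean(0); return org,np.degrees(th),(q-l@Rm.T)*1e3,Rm
c2=[(203,95),(669,107),(650,347),(218,334)]; c1=[(80,141),(361,150),(359,298),(84,290)]
for n,C in (('w2',[b(*p) for p in c2]),('w1',[a(*p) for p in c1])):
    o,th,r,Rm=fit([onz(*q,.012) for q in C],L); print(n,o,th,r.tolist())
    for z,nm,pt in ((.055,'tubefront',(530,238)),(.055,'tuberear',(158,232)),(.027,'rib L',(553,235)),(.027,'rib R',(566,235)),(.09,'flangetopfront',(612,250)),(.09,'fl back',(634,250)),(.076,'hinge a',(478,160)),(.076,'hinge b',(312,158))):
        p=onz(*b(*pt),z); print('  ',nm,p,Rm.T@(p[:2]-o))
print('corner tri',[tri(a(*p),b(*q)) for p,q in zip(c1,c2)])
print('flange corner tri front/back near',tri(a(287,193),b(617,173)),tri(a(287,287),b(605,328)))
bl=[(455,167),(523,170),(518,242),(451,234)]
Lb=np.array([[31,30],[31,-30],[-31,-30],[-31,30]])/1e3
print('block',fit([onz(*a(*p),.03) for p in bl],Lb)[:3])
# grip black mask
for n,c in(('w1',w1),('top0',t),('scene0',s)):
    im=c['img']; m=(im.max(2)<45).astype(np.uint8); k,lab,st,ce=cv2.connectedComponentsWithStats(m)
    print(n,[(st[i].tolist(),ce[i].round(1).tolist()) for i in range(1,k) if 15<st[i,4]<1500])
E
```

```text
w2 [ 0.5409 -0.1483] -7.893461852627954 [[-1.1921237163995957, -1.8028437982773453], [-0.20035157096700423, 2.122982379512001], [0.4877766591113719, 0.44210110272525915], [0.9046986282554501, -0.7622396839600254]]
   tubefront [ 0.5349 -0.203   0.055 ] [ 0.0016 -0.055 ]
   tuberear [ 0.561  -0.0007  0.055 ] [-0.0004  0.1489]
   rib L [ 0.5301 -0.2172  0.027 ] [-0.0012 -0.0697]
   rib R [ 0.5293 -0.2247  0.027 ] [-0.001  -0.0773]
   flangetopfront [ 0.531  -0.2422  0.09  ] [ 0.0031 -0.0945]
   fl back [ 0.5298 -0.2532  0.09  ] [ 0.0034 -0.1055]
   hinge a [ 0.581  -0.1802  0.076 ] [ 0.0441 -0.0261]
   hinge b [ 0.5914 -0.0973  0.076 ] [0.043  0.0574]
w1 [ 0.5401 -0.1472] -8.488200603075931 [[-1.7429803612958317, -6.4051967075713785], [0.47306726593709936, -0.6159156873085381], [2.88086725144715, -2.8448062122780753], [-1.6109541560882512, 9.865918607157937]]
   tubefront [ 0.5349 -0.203   0.055 ] [ 0.0032 -0.0559]
   tuberear [ 0.561  -0.0007  0.055 ] [-0.001   0.1479]
   rib L [ 0.5301 -0.2172  0.027 ] [ 0.0005 -0.0707]
   rib R [ 0.5293 -0.2247  0.027 ] [ 0.0008 -0.0782]
   flangeto
[... 935 characters left out ...]
07, 58, 14, 8, 54], [412.9, 61.6]), ([445, 89, 9, 11, 40], [448.4, 92.8]), ([419, 140, 7, 12, 26], [422.2, 146.4]), ([426, 141, 7, 7, 16], [429.2, 143.4]), ([402, 143, 17, 15, 72], [410.8, 150.1]), ([503, 166, 9, 25, 44], [507.0, 178.8]), ([319, 185, 4, 6, 17], [320.6, 187.4]), ([318, 191, 5, 6, 17], [319.6, 193.8]), ([364, 190, 11, 17, 136], [369.0, 198.2]), ([412, 327, 46, 42, 654], [433.9, 345.7]), ([452, 327, 17, 10, 62], [460.0, 330.9]), ([260, 330, 11, 32, 110], [263.8, 345.6]), ([487, 341, 5, 5, 16], [488.7, 343.5]), ([395, 342, 16, 15, 102], [401.3, 349.6]), ([398, 357, 10, 7, 21], [402.0, 359.5])]
scene0 [([265, 60, 18, 13, 93], [274.2, 65.8]), ([291, 70, 4, 12, 25], [292.2, 75.5])]
```

Request:
carry_out([
  {"xyz": [0,0.047,0.04],"angular": [0,0,1.8]},
  {"xyz": [0,0.047,0.08],"angular": [0,0,1.8]},
  {"xyz": [0,0.047,0.08],"angular": [0,0,1.8]},
  {"xyz": [0,0.047,0.08],"angular": [0,0,1.8]},
  {"xyz": [0,0.047,0.08],"angular": [0,0,1.8]},
])

```text
clock: 2.65
position: [0.5322, -0.2274, 0.2541]
ee_rot: [0.998, -0.067, 0.002, 0.0]
ft_force: [-0.4, -0.8, 0.5]
grip_width: 1.003
grasp_force: 0.0
```

```bash
python3 - <<'E'
from h import *
c=snap('wrist','w3'); print(get_obs()['position'],get_obs()['ee_rot'],np.array(c['extrinsics'])[:3,3])
for p in([.541,-.2285,.027],[.541,-.2285,.09]): print(proj(c,p))
cv2.imwrite('pics/w3b.png',cv2.resize(cv2.imread('pics/w3.png')[60:300,130:450],(800,600),interpolation=cv2.INTER_CUBIC))
E
```

```text
[ 0.5323 -0.2274  0.2542] [ 0.9977 -0.0673  0.0019  0.0004] [ 0.6084 -0.237   0.3966]
[257.7832 147.4203]
[257.8889 158.7895]
```

View pics/w3b.png

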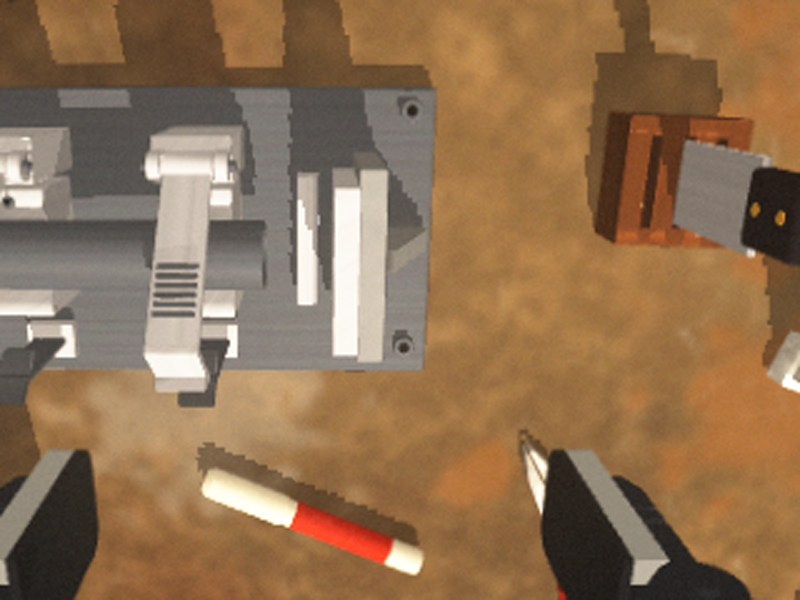

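```bash
python3 - <<'E'
from h import *
w1,w2,w3=load('w1'),load('w2'),load('w3')
A=lambda x,y:(w1,x*.64,y*.64); B=lambda x,y:(w2,60+x*.4,50+y*.4); C=lambda x,y:(w3,130+x*.4,60+y*.4)
print('white right edge',tri(A(303,191),B(617,174),C(360,168)),tri(A(301,287),B(605,327),C(357,355)))
print('A-C',tri(A(303,191),C(360,168)),'B-C',tri(B(617,174),C(360,168)))
print('grey right',tri(A(329,183),B(638,172),C(387,165)),tri(A(318,288),B(626,330),C(383,360)))
print('rib right BC', tri(B(570,177),C(318,173)),tri(B(566,288),C(316,304)))
# profile along row 260 crop in w3: raw row 164
for n,c,r,u0,u1 in(('w3',w3,164,244,290),('w2',w2,150,270,325),('w1',w1,155,175,215)): print(n,u0,c['img'][r-1:r+2,u0:u1].mean((0,2)).astype(int).tolist())
E
```

```text
white right edge [ 0.5675 -0.2487  0.0789] [ 0.4903 -0.2369  0.0865]
A-C [ 0.5678 -0.2487  0.0784] B-C [ 0.5677 -0.2489  0.077 ]
grey right [ 0.5654 -0.264   0.0459] [ 0.4846 -0.2486  0.0783]
rib right BC [ 0.5611 -0.2306  0.0159] [ 0.4999 -0.2215  0.0328]
w3 244 [129, 126, 87, 88, 106, 238, 245, 246, 245, 245, 245, 230, 200, 126, 89, 88, 90, 89, 106, 199, 248, 248, 248, 248, 248, 248, 246, 246, 245, 233, 192, 199, 200, 197, 200, 200, 198, 197, 197, 190, 124, 115, 127, 138, 147, 144]
w2 270 [145, 148, 124, 133, 134, 134, 129, 91, 93, 123, 194, 249, 249, 249, 248, 242, 191, 91, 90, 91, 93, 122, 138, 173, 197, 178, 139, 191, 250, 250, 250, 249, 249, 250, 249, 244, 206, 206, 207, 206, 204, 204, 198, 164, 137, 150, 149, 146, 143, 143, 139, 135, 133, 124, 129]
w1 175 [122, 120, 119, 120, 123, 121, 121, 119, 223, 242, 243, 243, 244, 244, 244, 244, 244, 219, 158, 150, 184, 186, 186, 187, 188, 188, 189, 186, 116, 103, 101, 109, 114, 117, 123, 119, 126, 125, 121, 121]
```

```bash
python3 - <<'E'
from h import *
w1,w2,w3=load('w1'),load('w2'),load('w3')
th=np.radians(-7.6); Rm=np.array([[np.cos(th),-np.sin(th)],[np.sin(th),np.cos(th)]]); o=np.array([.5407,-.148])
def sh(n,p): print(n,p,Rm.T@(p[:2]-o))
for n,c,u,v,z in(('fl3',w3,262.8,164,.09),('fl2',w2,296.8,150,.09),('flbk3',w3,273.3,164,.09),('flbk2',w2,305.8,150,.09),('ribR3',w3,256.8,164,.027),('ribR2',w2,286.2,150,.027),('ribL3',w3,248.7,164,.027),('ribL2',w2,280.3,150,.027),('tubeF3',w3,130+266*.4,60+255*.4,.055)):
    sh(n,onz(c,u,v,z))
C=lambda x,y:(w3,130+x*.4,60+y*.4); A=lambda x,y:(w1,x*.64,y*.64)
for n,p,q,z in(('plate -y edge',(436,88),(424,370),.012),('ribR',(318,173),(316,304),.027),('ribL',(298,173),(297,304),.027),('white R',(360,168),(357,355),.09),('white L',(334,168),(332,355),.09),('blockL top',(632,113),(612,238),.03)):
    P,Q=onz(*C(*p),z),onz(*C(*q),z); d=P-Q; print(n,np.degrees(np.arctan2(d[1],d[0])),np.linalg.norm(d),P,Q)
# gauge grip top in w3/w1
print('bl corners', [onz(*C(*p),.03) for p in ((632,113),(752,119))])
print('grip TR/centre tri', tri(A(488,184),C(688,140)), tri(A(484,236),C(678,210)))
E
python3 - <<'E'
import cv2,numpy as np
a=cv2.imread('pics/w1.png')[95:165,275:345]; b=cv2.imread('pics/w3.png')[90:180,362:462]
o=np.zeros((560,800,3),np.uint8); o[:400,:400]=cv2.resize(a,(400,400),interpolation=cv2.INTER_CUBIC); o[:360,400:]=cv2.resize(b,(400,360),interpolation=cv2.INTER_CUBIC)
cv2.imwrite('pics/g.png',o[:400])
E
```

```text
fl3 [ 0.535  -0.2327  0.09  ] [ 0.0055 -0.0847]
fl2 [ 0.5321 -0.2323  0.09  ] [ 0.0026 -0.0847]
flbk3 [ 0.5336 -0.2432  0.09  ] [ 0.0055 -0.0953]
flbk2 [ 0.5309 -0.2435  0.09  ] [ 0.0029 -0.096 ]
ribR3 [ 0.5209 -0.2246  0.027 ] [-0.0095 -0.0785]
ribR2 [ 0.5205 -0.2236  0.027 ] [-0.01   -0.0776]
ribL3 [ 0.5222 -0.2148  0.027 ] [-0.0095 -0.0686]
ribL2 [ 0.5215 -0.2151  0.027 ] [-0.0102 -0.0691]
tubeF3 [ 0.5329 -0.2031  0.055 ] [-0.0004 -0.0556]
plate -y edge -7.8181524153673605 0.1446152328956144 [ 0.5936 -0.292   0.012 ] [ 0.4503 -0.2723  0.012 ]
ribR -8.62945660165701 0.06467209169159543 [ 0.5627 -0.2307  0.027 ] [ 0.4987 -0.221   0.027 ]
ribL -8.608807272044697 0.06467354133450155 [ 0.564  -0.2214  0.027 ] [ 0.5    -0.2117  0.027 ]
white R -7.7843100317972675 0.0779926893172827 [ 0.5702 -0.2484  0.09  ] [ 0.4929 -0.2378  0.09  ]
white L -8.02779278979523 0.07798003051219864 [ 0.5716 -0.2383  0.09  ] [ 0.4944 -0.2274  0.09  ]
blockL top -10.957179662795978 0.05931899987319418 [ 0.5717 -0.3791  0.03  ] [ 0.5134 -0.3679  0.03  ]
bl corners [array([ 0.5717, -0.3791,  0.03  ]), array([ 0.5621, -0.4366,  0.03  ])]
grip TR/centre tri [ 0.5545 -0.4046  0.032 ] [ 0.5156 -0.3981  0.036 ]
```

View pics/g.png

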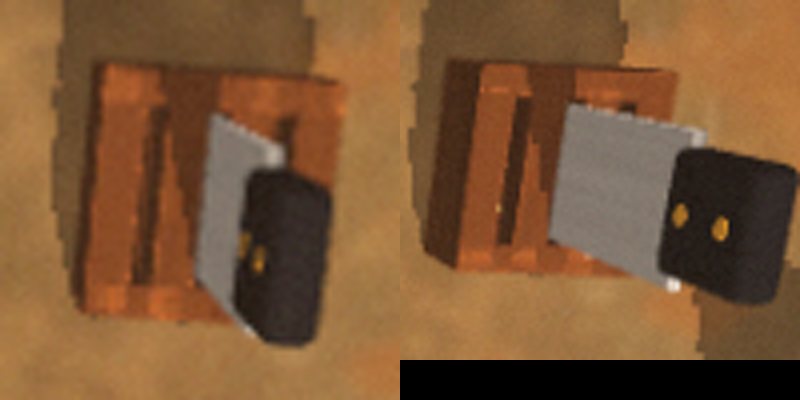

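The picture shows the gauge upright in the middle slot of its block. The blade foot line is at (570,105)–(552,238) in the right half and (212,115)–(197,275) in the left.

```bash
python3 - <<'E'
from h import *
w1,w3=load('w1'),load('w3')
C=lambda x,y:(w3,362+(x-400)/4,90+y/4); A=lambda x,y:(w1,275+x*.175,95+y*.175)
for n,c,a in(('foot+x',(570,105),(212,115)),('foot-x',(552,238),(197,275)),('top+x',(705,130),(285,150)),('top-x',(672,290),(250,333))):
    print(n,'tri',tri(C(*c),A(*a)))
    z=.03 if 'foot' in n else .098
    print('   C',onz(*C(*c),z),'A',onz(*A(*a),z))
# grip corners (top face z .132): top outline
print('grip top right edge', [onz(*C(*p),.132) for p in((797,170),(775,300))],[onz(*A(*p),.132) for p in((330,185),(318,335))])
E
```

```text
foot+x tri [ 0.5561 -0.4044  0.0308]
   C [ 0.5558 -0.4048  0.03  ] A [ 0.5563 -0.4046  0.03  ]
foot-x tri [ 0.5169 -0.3987  0.0307]
   C [ 0.5165 -0.399   0.03  ] A [ 0.5171 -0.3989  0.03  ]
top+x tri [ 0.5545 -0.4092  0.0946]
   C [ 0.5555 -0.4073  0.098 ] A [ 0.5545 -0.4085  0.098 ]
top-x tri [ 0.5164 -0.3994  0.0988]
   C [ 0.5162 -0.3998  0.098 ] A [ 0.5162 -0.3995  0.098 ]
grip top right edge [array([ 0.5502, -0.4091,  0.132 ]), array([ 0.5212, -0.4054,  0.132 ])] [array([ 0.5512, -0.41  ,  0.132 ]), array([ 0.5222, -0.4068,  0.132 ])]
```

```bash
python3 -c "
from h import *
go([.5362,-.4035,.1],-8.3)"
```

```text
clock 2.7 pos [ 0.5323 -0.2274  0.2542] xyz [0.0269 0.1739 0.1544] ang [ 0.0327 -0.2235  0.5774]
```

Request:
carry_out([
  {"xyz": [0.007,0.045,0],"angular": [0,-0.22,0.58]},
  {"xyz": [0.015,0.09,0],"angular": [0,-0.22,0.58]},
  {"xyz": [0.022,0.135,0],"angular": [0,-0.22,0.58]},
  {"xyz": [0.0269,0.1739,0],"angular": [0,-0.22,0.58]},
  {"xyz": [0.0269,0.1739,0.04],"angular": [0,-0.22,0.58]},
  {"xyz": [0.0269,0.1739,0.08],"angular": [0,-0.22,0.58]},
  {"xyz": [0.0269,0.1739,0.08],"angular": [0,-0.22,0.58]},
  {"xyz": [0.0269,0.1739,0.08],"angular": [0,-0.22,0.58]},
  {"xyz": [0.0269,0.1739,0.08],"angular": [0,-0.22,0.58]},
], hand=0.6)

```text
clock: 3.6
position: [0.5356, -0.4045, 0.1751]
ee_rot: [0.997, -0.073, 0.0, 0.001]
ft_force: [0.1, 0.7, 0.9]
grip_width: 0.597
grasp_force: 0.0
```

```bash
python3 -c "
from h import *
go([.5362,-.4035,.1],-8.3)"
```

```text
clock 3.6 pos [ 0.5356 -0.4045  0.1751] xyz [ 0.0005 -0.0012  0.0751] ang [ 0.1197 -0.0322 -0.0456]
```

Request:
carry_out([
  {"xyz": [0.0005,-0.001,0.025],"angular": [0.1,0,0]},
  {"xyz": [0.0005,-0.001,0.05],"angular": [0.1,0,0]},
  {"xyz": [0.0005,-0.001,0.075],"angular": [0.1,0,0]},
  {"xyz": [0.0005,-0.001,0.075],"angular": [0.1,0,0]},
  {"xyz": [0.0005,-0.001,0.075],"angular": [0.1,0,0]},
  {"xyz": [0.0005,-0.001,0.075],"angular": [0.1,0,0]},
])

```text
clock: 4.2
position: [0.5356, -0.4039, 0.0993]
ee_rot: [0.997, -0.073, -0.0, 0.0]
ft_force: [0.1, -0.9, 0.3]
grip_width: 0.601
grasp_force: 0.0
```

Request:
carry_out([
  {"xyz": [0,0,0],"angular": [0,0,0]},
  {"xyz": [0,0,0],"angular": [0,0,0]},
  {"xyz": [0,0,0],"angular": [0,0,0]},
  {"xyz": [0,0,0],"angular": [0,0,0]},
  {"xyz": [0,0,0],"angular": [0,0,0]},
  {"xyz": [0,0,0],"angular": [0,0,0]},
  {"xyz": [0,0,0],"angular": [0,0,0]},
  {"xyz": [0,0,0],"angular": [0,0,0]},
], hand=0, grip_force=60)

```text
clock: 5.0
position: [0.5346, -0.4034, 0.0972]
ee_rot: [0.997, -0.073, -0.001, -0.001]
ft_force: [-1.2, 0.9, 5.1]
grip_width: 0.132
grasp_force: 58.6
```

Request:
carry_out([
  {"xyz": [0,0,-0.01],"angular": [0,0,0]},
  {"xyz": [0,0,-0.025],"angular": [0,0,0]},
  {"xyz": [0,0,-0.05],"angular": [0,0,0]},
  {"xyz": [0,0,-0.085],"angular": [0,0,0]},
  {"xyz": [0,0,-0.12],"angular": [0,0,0]},
  {"xyz": [0,0,-0.125],"angular": [0,0,0]},
  {"xyz": [0,0,-0.125],"angular": [0,0,0]},
  {"xyz": [0,0,-0.125],"angular": [0,0,0]},
])

```text
clock: 5.8
position: [0.5343, -0.403, 0.2205]
ee_rot: [0.997, -0.073, -0.002, -0.001]
ft_force: [-0.6, -0.8, -1.2]
grip_width: 0.136
grasp_force: 58.7
```

```bash
python3 -c "
from h import *
o=get_obs(); print(o['grip_width'],o['ft_force'])
go([.5292,-.2285,.215],-8.0)"
```

```text
0.1355375871144201 [-0.5729 -0.7554 -1.157 ]
clock 5.8 pos [ 0.5343 -0.403   0.2205] xyz [-0.0305 -0.1719  0.0061] ang [-0.1361  0.2861 -0.377 ]
```

Request:
carry_out([
  {"xyz": [-0.008,-0.043,0],"angular": [-0.14,0.28,-0.4]},
  {"xyz": [-0.016,-0.086,0],"angular": [-0.14,0.28,-0.4]},
  {"xyz": [-0.024,-0.13,0],"angular": [-0.14,0.28,-0.4]},
  {"xyz": [-0.032,-0.172,0],"angular": [-0.14,0.28,-0.4]},
  {"xyz": [-0.032,-0.172,0],"angular": [-0.14,0.28,-0.4]},
  {"xyz": [-0.032,-0.172,0],"angular": [-0.14,0.28,-0.4]},
  {"xyz": [-0.032,-0.172,0],"angular": [-0.14,0.28,-0.4]},
])

```text
clock: 6.5
position: [0.5275, -0.2298, 0.2209]
ee_rot: [0.998, -0.07, -0.0, 0.0]
ft_force: [-0.4, -0.5, -0.8]
grip_width: 0.133
grasp_force: 58.7
```

```bash
python3 - <<'E'
from h import *
c=snap('wrist','w4'); go([.5278,-.2285,.215],-8.0)
for n,p in (('foot',[.5294,-.2285,.128]),('rib',[.5294,-.225,.027])): print(n,proj(c,p))
im=cv2.imread('pics/w4.png')[100:340,140:380]
t=snap('top','t4'); s=snap('scene','s4')
x,y=map(int,proj(s,[.53,-.2285,.11])); b=s['img'][:,:,::-1][y-50:y+50,x-50:x+50]
cv2.imwrite('pics/w4b.png',np.hstack([cv2.resize(im,(400,400),interpolation=2),cv2.resize(b,(400,400),interpolation=2)])); print(x,y)
E
```

```text
clock 6.55 pos [ 0.5275 -0.2301  0.2209] xyz [ 0.     -0.0016  0.0059] ang [ 0.0464  0.0116 -0.1075]
foot [256.1408 186.6039]
rib [253.2595 159.0438]
258 174
```

View pics/w4b.png

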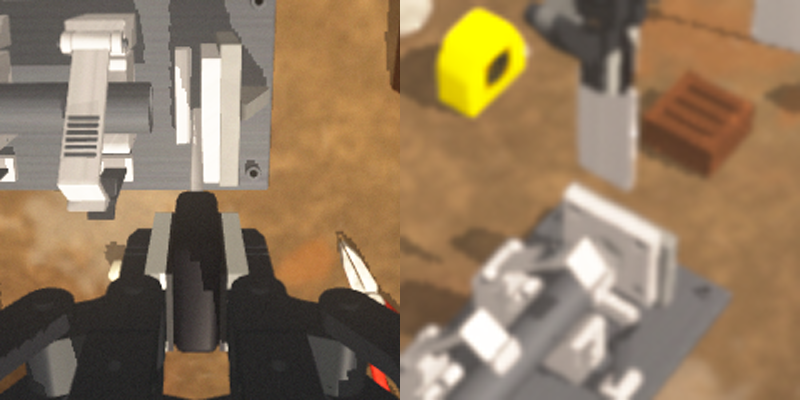

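The left view shows the blade edge at (196,150) between the rib (182,95) and the flange (212,120). The right view shows it hanging upright above the flange. I'll bring it down to just above the slot.

Request:
carry_out([
  {"xyz": [0,-0.0016,0.01],"angular": [0,0,0]},
  {"xyz": [0,-0.0016,0.035],"angular": [0,0,0]},
  {"xyz": [0,-0.0016,0.06],"angular": [0,0,0]},
  {"xyz": [0,-0.0016,0.08],"angular": [0,0,0]},
  {"xyz": [0,-0.0016,0.095],"angular": [0,0,0]},
  {"xyz": [0,-0.0016,0.1],"angular": [0,0,0]},
  {"xyz": [0,-0.0016,0.1],"angular": [0,0,0]},
  {"xyz": [0,-0.0016,0.1],"angular": [0,0,0]},
  {"xyz": [0,-0.0016,0.1],"angular": [0,0,0]},
])

```text
clock: 7.55
position: [0.5291, -0.2273, 0.1228]
ee_rot: [0.998, -0.07, 0.001, 0.001]
ft_force: [0.0, -0.5, -1.4]
grip_width: 0.129
grasp_force: 58.7
```

```bash
python3 - <<'E'
from h import *
go([.5278,-.2285,.100],-8.0); print(get_obs()['ft_force'])
E
```

```text
clock 7.55 pos [ 0.5291 -0.2273  0.1228] xyz [-0.0012  0.0013  0.0228] ang [ 0.0718 -0.1591  0.0104]
[ 0.0385 -0.4985 -1.3571]
```

Request:
carry_out([
  {"xyz": [-0.001,0.0012,0],"angular": [0,-0.1,0]},
  {"xyz": [-0.001,0.0012,0.003],"angular": [0,-0.1,0]},
  {"xyz": [-0.001,0.0012,0.006],"angular": [0,-0.1,0]},
  {"xyz": [-0.001,0.0012,0.009],"angular": [0,-0.1,0]},
  {"xyz": [-0.001,0.0012,0.012],"angular": [0,-0.1,0]},
  {"xyz": [-0.001,0.0012,0.012],"angular": [0,-0.1,0]},
])

```text
clock: 8.15
position: [0.527, -0.228, 0.1091]
ee_rot: [0.998, -0.07, -0.001, 0.0]
ft_force: [0.2, -0.3, -1.3]
grip_width: 0.13
grasp_force: 58.7
```

```bash
python3 - <<'E'
from h import *
go([.5278,-.2285,.100],-8.0); print(get_obs()['ft_force'])
E
```

```text
clock 8.15 pos [ 0.527  -0.228   0.1091] xyz [0.0009 0.0004 0.0091] ang [0.0273 0.0896 0.0154]
[ 0.171  -0.2976 -1.288 ]
```

Request:
carry_out([
  {"xyz": [0,0,0.003],"angular": [0,0,0]},
  {"xyz": [0,0,0.006],"angular": [0,0,0]},
  {"xyz": [0,0,0.008],"angular": [0,0,0]},
  {"xyz": [0,0,0.0095],"angular": [0,0,0]},
  {"xyz": [0,0,0.0105],"angular": [0,0,0]},
  {"xyz": [0,0,0.0105],"angular": [0,0,0]},
])

```text
clock: 8.75
position: [0.5274, -0.2282, 0.0993]
ee_rot: [0.998, -0.07, -0.0, 0.0]
ft_force: [0.2, 0.2, -0.3]
grip_width: 0.134
grasp_force: 58.9
```

```bash
python3 - <<'E'
from h import *
go([.5278,-.2285,.098],-8.0); print(get_obs()['ft_force'])
E
```

```text
clock 8.75 pos [ 0.5274 -0.2282  0.0993] xyz [0.0005 0.0003 0.0013] ang [0.0453 0.031  0.0153]
[ 0.2387  0.205  -0.2558]
```

Near the floor; a little further until contact.

Request:
carry_out([
  {"xyz": [0,0,0.001],"angular": [0,0,0]},
  {"xyz": [0,0,0.002],"angular": [0,0,0]},
  {"xyz": [0,0,0.003],"angular": [0,0,0]},
  {"xyz": [0,0,0.003],"angular": [0,0,0]},
  {"xyz": [0,0,0.003],"angular": [0,0,0]},
])

```text
clock: 9.25
position: [0.5283, -0.2285, 0.0989]
ee_rot: [0.998, -0.07, 0.001, 0.001]
ft_force: [-6.3, 2.7, 19.9]
grip_width: 0.134
grasp_force: 62.3
```

Request:
carry_out([
  {"xyz": [0,0,-0.002],"angular": [0,0,0]},
  {"xyz": [0,0,-0.002],"angular": [0,0,0]},
  {"xyz": [0,0,-0.002],"angular": [0,0,0]},
  {"xyz": [0,0,-0.002],"angular": [0,0,0]},
  {"xyz": [0,0,-0.002],"angular": [0,0,0]},
], hand=0.35)

```text
clock: 9.75
position: [0.5272, -0.2282, 0.098]
ee_rot: [0.998, -0.07, -0.001, 0.0]
ft_force: [-1.1, 0.5, -0.4]
grip_width: 0.347
grasp_force: 0.0
```

Request:
carry_out([
  {"xyz": [0,0,-0.015],"angular": [0,0,0]},
  {"xyz": [0,0,-0.04],"angular": [0,0,0]},
  {"xyz": [0,0,-0.08],"angular": [0,0,0]},
  {"xyz": [0,0,-0.12],"angular": [0,0,0]},
  {"xyz": [0,0,-0.15],"angular": [0,0,0]},
  {"xyz": [0,0,-0.15],"angular": [0,0,0]},
  {"xyz": [0,0,-0.15],"angular": [0,0,0]},
])

```text
clock: 10.45
position: [0.5277, -0.2281, 0.2495]
ee_rot: [0.998, -0.07, 0.001, 0.001]
ft_force: [0.2, -0.6, -1.0]
grip_width: 0.35
grasp_force: 0.0
```

```bash
python3 - <<'E'
from h import *
c=snap('wrist','w5'); s=snap('scene','s5'); print(get_obs()['position'])
x,y=map(int,proj(s,[.54,-.17,.08])); print(x,y)
a=c['img'][:,:,::-1][60:260,130:330]; b=s['img'][:,:,::-1][y-60:y+60,x-60:x+60]
cv2.imwrite('pics/w5b.png',np.hstack([cv2.resize(a,(400,400),interpolation=2),cv2.resize(b,(400,400),interpolation=2)]))
E
```

```text
[ 0.5269 -0.2279  0.2475]
244 196
```

View pics/w5b.png

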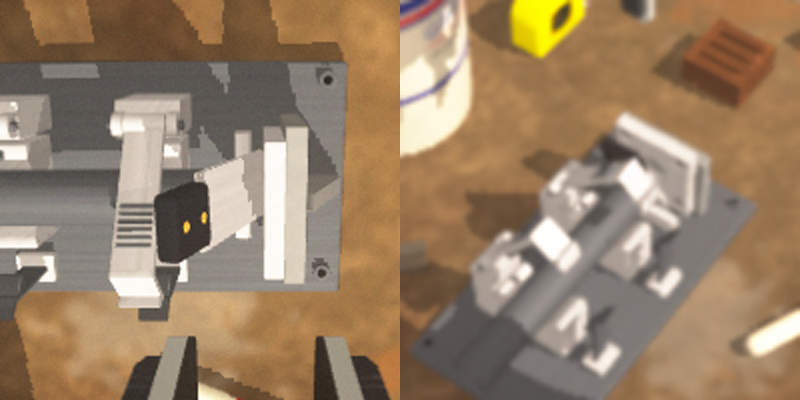

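The gauge fell into a lean toward the tube after release: the grip is at (182,222) in the left crop and the foot is by the flange at (262,165). I'll measure the lean.

```bash
python3 - <<'E'
from h import *
w=load('w5'); s=load('s5')
def blobs(c,x0,x1,y0,y1,t=60):
    im=c['img']; m=np.zeros(im.shape[:2],np.uint8); m[y0:y1,x0:x1]=(im[y0:y1,x0:x1].max(2)<t)
    k,l,st,ce=cv2.connectedComponentsWithStats(m); return [(st[i].tolist(),ce[i].round(1).tolist()) for i in range(1,k) if st[i,4]>12]
print('w',blobs(w,190,260,130,210)); x,y=244,196; print('s',blobs(s,x-60,x+60,y-80,y+60,70))
for L in (0,.2,.3,.4,.6):
    g=lambda h:[.5294+np.sin(np.radians(8))*h*np.sin(L),-.2285+h*np.sin(L),.012+h*np.cos(L)]
    print(L,'grip ctr',proj(w,g(.104)).round(1),proj(s,g(.104)).round(1),'blade mid',proj(w,g(.05)).round(1),'foot',proj(w,g(0)).round(1))
E
```

```text
w [([208, 151, 25, 15, 134], [221.0, 156.6])]
s [([252, 116, 17, 16, 158], [260.6, 122.4]), ([241, 121, 14, 19, 66], [248.1, 129.2]), ([245, 179, 8, 5, 24], [247.7, 181.0])]
0 grip ctr [258.1 173.2] [258.8 173.1] blade mid [257.9 160.1] foot [257.8 151.1]
0.2 grip ctr [235.6 172.7] [254.1 178.7] blade mid [248.7 159.9] foot [257.8 151.1]
0.3 grip ctr [224.9 172. ] [251.8 181.9] blade mid [244.3 159.7] foot [257.8 151.1]
0.4 grip ctr [214.8 171. ] [249.5 185.3] blade mid [240.  159.3] foot [257.8 151.1]
0.6 grip ctr [197.4 168.4] [245.3 192.5] blade mid [232.3 158.4] foot [257.8 151.1]
```

Lean is about 0.33 rad with the foot in the slot, and the tube should press it upright. I'll move behind the tube's rear end with the fingers shut.

```bash
python3 - <<'E'
from h import *
go([.5676,.0438,.046],-8.0)
w=load('w2'); im=w['img'].astype(int); m=((im[:,:,0]>150)&(im[:,:,1]<70)&(im[:,:,2]<80)).astype(np.uint8)
k,l,st,ce=cv2.connectedComponentsWithStats(m)
print([(onz(w,*ce[i],.02),st[i].tolist()) for i in range(1,k) if st[i,4]>100], onz(w,60+72*.4,50+105*.4,.0))
E
```

```text
clock 10.55 pos [ 0.5269 -0.2279  0.2475] xyz [ 0.003  -0.2748  0.2014] ang [0.0261 0.1165 0.0155]
[(array([0.6459, 0.0722, 0.02  ]), [44, 67, 45, 36, 363]), (array([ 0.3652, -0.2178,  0.02  ]), [274, 235, 32, 17, 134]), (array([0.3206, 0.2973, 0.02  ]), [0, 236, 26, 97, 1299])] [0.6357 0.0596 0.    ]
```

Request:
carry_out([
  {"xyz": [0.003,-0.045,0],"angular": [0,0.1,0]},
  {"xyz": [0.003,-0.09,0],"angular": [0,0.1,0]},
  {"xyz": [0.003,-0.135,0],"angular": [0,0.1,0]},
  {"xyz": [0.003,-0.18,0],"angular": [0,0.1,0]},
  {"xyz": [0.003,-0.225,0],"angular": [0,0.1,0]},
  {"xyz": [0.003,-0.275,0],"angular": [0,0.1,0]},
  {"xyz": [0.003,-0.275,0.04],"angular": [0,0.1,0]},
  {"xyz": [0.003,-0.275,0.08],"angular": [0,0.1,0]},
  {"xyz": [0.003,-0.275,0.12],"angular": [0,0.1,0]},
  {"xyz": [0.003,-0.275,0.16],"angular": [0,0.1,0]},
  {"xyz": [0.003,-0.275,0.2],"angular": [0,0.1,0]},
  {"xyz": [0.003,-0.275,0.2],"angular": [0,0.1,0]},
], hand=0)

```text
clock: 11.75
position: [0.5638, 0.0431, 0.0421]
ee_rot: [0.998, -0.069, -0.005, 0.001]
ft_force: [-0.8, -0.2, -0.6]
grip_width: -0.0
grasp_force: 0.0
```

```bash
python3 - <<'E'
from h import *
o=get_obs(); print(o['ft_force'],o['grip_width'])
go([.5676,.0438,.046],-8.0)
E
```

```text
[-0.7912 -0.15   -0.568 ] -0.00033311560458667346
clock 11.75 pos [0.5638 0.0431 0.0421] xyz [ 0.0037 -0.0012 -0.0039] ang [0.1546 0.557  0.0309]
```

Request:
carry_out([
  {"xyz": [0.001,0.01,0],"angular": [0,0,0]},
  {"xyz": [0.001,0.02,0],"angular": [0,0,0]},
  {"xyz": [0.001,0.024,0],"angular": [0,0,0]},
  {"xyz": [0.001,0.027,0],"angular": [0,0,0]},
  {"xyz": [0.001,0.03,0],"angular": [0,0,0]},
  {"xyz": [0.001,0.033,0],"angular": [0,0,0]},
  {"xyz": [0.001,0.036,0],"angular": [0,0,0]},
  {"xyz": [0.001,0.039,0],"angular": [0,0,0]},
  {"xyz": [0.001,0.042,0],"angular": [0,0,0]},
])

```text
clock: 12.65
position: [0.5638, 0.0029, 0.0482]
ee_rot: [0.998, -0.069, 0.001, -0.0]
ft_force: [0.1, 5.3, 0.8]
grip_width: 0.002
grasp_force: 2.6
```

```bash
python3 - <<'E'
from h import *
o=get_obs(); print(o['ft_force'])
go([.5614,-.0005,.046],-8.0)
E
```

```text
[0.1258 5.2513 0.7808]
clock 12.65 pos [0.5638 0.0029 0.0482] xyz [-0.0019  0.0037  0.0022] ang [-0.0202 -0.0865  0.0706]
```

Request:
carry_out([
  {"xyz": [-0.0004,0.003,0],"angular": [0,0,0]},
  {"xyz": [-0.0008,0.006,0],"angular": [0,0,0]},
  {"xyz": [-0.001,0.009,0],"angular": [0,0,0]},
  {"xyz": [-0.001,0.011,0],"angular": [0,0,0]},
  {"xyz": [-0.001,0.011,0],"angular": [0,0,0]},
])

```text
clock: 13.15
position: [0.5611, -0.0093, 0.0481]
ee_rot: [0.998, -0.07, 0.001, 0.001]
ft_force: [1.5, 3.4, 1.0]
grip_width: 0.0
grasp_force: 1.4
```

```bash
python3 - <<'E'
from h import *
c=snap('scene','s6'); t=snap('top','t6')
o=get_obs(); print(o['ft_force'],o['position'])
w=camera('wrist'); np.save('pics/w6.npy',w,allow_pickle=True)
for L in (0,.1,.2,.3):
    g=lambda h:[.5294+np.sin(np.radians(8))*h*np.sin(L),-.2285+h*np.sin(L),.012+h*np.cos(L)]
    print(L,'grip',proj(t,g(.122)).round(1),proj(c,g(.122)).round(1))
for d in (0,10,20,30): p=np.array([.5294,-.2285,.071])+d/1e3*np.array([.139,.99,0]); print(d,proj(t,p),proj(c,p))
E
```

```text
[1.9544 2.3653 1.4963] [ 0.561  -0.0092  0.0481]
0 grip [256.  190.4] [258.9 168.4]
0.1 grip [251.4 189.7] [256.1 171.6]
0.2 grip [246.9 189.1] [253.3 175.1]
0.3 grip [242.5 188.6] [250.5 179. ]
0 [255.7453 193.7056] [258.6246 184.0814]
10 [252.2691 193.1416] [256.4656 186.5063]
20 [248.7933 192.5777] [254.2845 188.9561]
30 [245.3178 192.0139] [252.081  191.4311]
```

Request:
carry_out([
  {"xyz": [-0.0003,0.002,0],"angular": [0,0,0]},
  {"xyz": [-0.0005,0.004,0],"angular": [0,0,0]},
  {"xyz": [-0.0005,0.006,0],"angular": [0,0,0]},
  {"xyz": [-0.0005,0.007,0],"angular": [0,0,0]},
  {"xyz": [-0.0005,0.007,0],"angular": [0,0,0]},
])

```text
clock: 13.8
position: [0.5594, -0.0159, 0.048]
ee_rot: [0.998, -0.07, 0.0, 0.001]
ft_force: [0.8, 2.3, 1.3]
grip_width: -0.001
grasp_force: 1.6
```

Request:
carry_out([
  {"xyz": [0,0.001,0],"angular": [0,0,0]},
  {"xyz": [0,0.002,0],"angular": [0,0,0]},
  {"xyz": [0,0.003,0],"angular": [0,0,0]},
  {"xyz": [0,0.003,0],"angular": [0,0,0]},
])

```text
clock: 14.2
position: [0.5592, -0.0175, 0.0481]
ee_rot: [0.998, -0.069, 0.001, -0.0]
ft_force: [2.5, 7.5, 0.4]
grip_width: -0.0
grasp_force: 3.7
```

Request:
carry_out([
  {"xyz": [0,0.001,0],"angular": [0,0,0]},
  {"xyz": [0,0.002,0],"angular": [0,0,0]},
  {"xyz": [0,0.003,0],"angular": [0,0,0]},
  {"xyz": [0,0.003,0],"angular": [0,0,0]},
])

```text
clock: 14.6
position: [0.5591, -0.0176, 0.0481]
ee_rot: [0.998, -0.068, 0.001, -0.002]
ft_force: [2.7, 15.1, -1.0]
grip_width: -0.004
grasp_force: 7.8
```

Request:
carry_out([
  {"xyz": [0,0.001,0],"angular": [0,0,0]},
  {"xyz": [0,0.002,0],"angular": [0,0,0]},
  {"xyz": [0,0.003,0],"angular": [0,0,0]},
  {"xyz": [0,0.003,0],"angular": [0,0,0]},
])

```text
clock: 15.0
position: [0.559, -0.0177, 0.0484]
ee_rot: [0.998, -0.067, 0.001, -0.003]
ft_force: [3.7, 23.3, -0.5]
grip_width: -0.004
grasp_force: 12.0
```

```bash
python3 - <<'E'
from h import *
t=snap('top','t7'); s=snap('scene','s7'); o=get_obs(); print(o['ft_force'],o['position'])
a=t['img'][:,:,::-1][150:230,180:280]; b=s['img'][:,:,::-1][135:215,195:295]
cv2.imwrite('pics/c7.png',np.hstack([cv2.resize(a,(400,320),interpolation=2),cv2.resize(b,(400,320),interpolation=2)]))
E
```

```text
[ 3.5908 23.958  -0.2588] [ 0.559  -0.0177  0.0483]
```

View pics/c7.png

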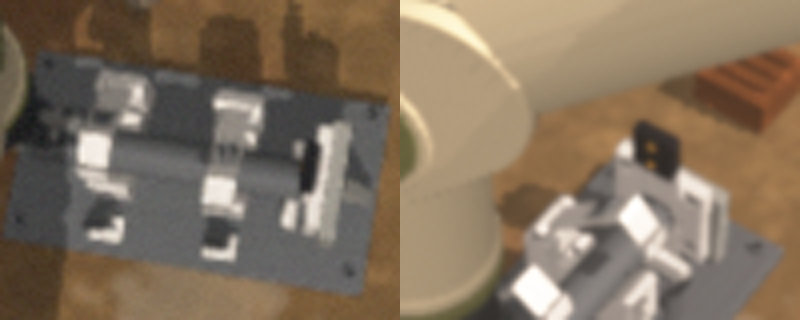

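The gauge now stands upright against the flange, with its grip at (310,168) in the top half and (655,150) in the scene half. The tube is stalled at 24 N. I'll work out the strap positions.

```bash
python3 - <<'E'
from h import *
w1,w2,w3=load('w1'),load('w2'),load('w3')
A=lambda x,y:(w1,x*.64,y*.64); B=lambda x,y:(w2,60+x*.4,50+y*.4); C=lambda x,y:(w3,130+x*.4,60+y*.4)
S=np.array([.5294,-.2285]); th=np.radians(-8); Rm=np.array([[np.cos(th),-np.sin(th)],[np.sin(th),np.cos(th)]])
for n,p in (('padA',tri(B(474,262),C(176,290))),('padA13',tri(A(202,246),C(176,290))),('padB',tri(A(89,232),B(286,239))),('hingeA',tri(B(478,163),C(190,165))),('hingeA13',tri(A(218,185),C(190,165))),('hingeB',tri(A(118,182),B(311,160)))):
    print(n,p,'local',Rm.T@(p[:2]-S))
go([.5573,.03,.13],-8)
E
```

```text
padA [ 0.5384 -0.1742  0.1191] local [0.0014 0.055 ]
padA13 [ 0.5375 -0.1735  0.1162] local [0.0004 0.0556]
padB [ 0.5582 -0.0891  0.1192] local [0.0091 0.1421]
hingeA [ 0.5793 -0.18    0.0758] local [0.0427 0.055 ]
hingeA13 [ 0.5791 -0.1805  0.0785] local [0.0425 0.0545]
hingeB [ 0.5905 -0.097   0.0778] local [0.0422 0.1387]
clock 15.1 pos [ 0.559  -0.0177  0.0483] xyz [-0.0079 -0.0476 -0.0814] ang [-0.373  -0.1046  0.3247]
```

Request:
carry_out([
  {"xyz": [0,-0.015,0],"angular": [0,0,0.3]},
  {"xyz": [0,-0.03,0],"angular": [0,0,0.3]},
  {"xyz": [0,-0.045,0],"angular": [0,0,0.3]},
  {"xyz": [0,-0.045,-0.04],"angular": [0,0,0.3]},
  {"xyz": [0,-0.045,-0.08],"angular": [0,0,0.3]},
  {"xyz": [0,-0.045,-0.12],"angular": [0,0,0.3]},
  {"xyz": [0,-0.045,-0.15],"angular": [0,0,0.3]},
  {"xyz": [0,-0.045,-0.15],"angular": [0,0,0.3]},
  {"xyz": [0,-0.045,-0.15],"angular": [0,0,0.3]},
])

```text
clock: 16.0
position: [0.5646, 0.0201, 0.1982]
ee_rot: [0.997, -0.072, 0.001, 0.001]
ft_force: [0.6, 0.6, -0.6]
grip_width: 0.005
grasp_force: 0.0
```

```bash
python3 - <<'E'
from h import *
go([.5606,-.0926,.145],-8)
E
```

```text
clock 16.0 pos [0.5646 0.0201 0.1982] xyz [0.0123 0.112  0.0534] ang [ 0.0766 -0.1041 -0.2992]
```

Request:
carry_out([
  {"xyz": [0.004,0.04,0],"angular": [0,0,-0.3]},
  {"xyz": [0.008,0.08,0],"angular": [0,0,-0.3]},
  {"xyz": [0.012,0.112,0],"angular": [0,0,-0.3]},
  {"xyz": [0.012,0.112,0],"angular": [0,0,-0.3]},
  {"xyz": [0.012,0.112,0.025],"angular": [0,0,-0.3]},
  {"xyz": [0.012,0.112,0.05],"angular": [0,0,-0.3]},
  {"xyz": [0.012,0.112,0.05],"angular": [0,0,-0.3]},
  {"xyz": [0.012,0.112,0.05],"angular": [0,0,-0.3]},
])

```text
clock: 16.8
position: [0.5597, -0.0919, 0.1476]
ee_rot: [0.998, -0.069, -0.001, 0.0]
ft_force: [-0.1, 1.1, 0.5]
grip_width: -0.0
grasp_force: 0.0
```

```bash
python3 - <<'E'
from h import *
print(get_obs()['ft_force'])
go([.5606,-.0926,.120],-8);go([.5388,-.0895,.082],-8)
E
```

```text
[-0.0871  1.0696  0.5216]
clock 16.8 pos [ 0.5597 -0.0919  0.1476] xyz [0.001  0.0006 0.0276] ang [0.0308 0.057  0.0469]
clock 16.8 pos [ 0.5597 -0.0919  0.1476] xyz [-0.021   0.0005  0.0656] ang [0.0308 0.057  0.0469]
```

Request:
carry_out([
  {"xyz": [0.001,0.0005,0.012],"angular": [0,0,0]},
  {"xyz": [0,0.0005,0.024],"angular": [0,0,0]},
  {"xyz": [-0.006,0.0005,0.032],"angular": [0,0,0]},
  {"xyz": [-0.011,0.0005,0.04],"angular": [0,0,0]},
  {"xyz": [-0.016,0.0005,0.048],"angular": [0,0,0]},
  {"xyz": [-0.019,0.0005,0.055],"angular": [0,0,0]},
  {"xyz": [-0.021,0.0005,0.061],"angular": [0,0,0]},
  {"xyz": [-0.021,0.0005,0.064],"angular": [0,0,0]},
  {"xyz": [-0.021,0.0005,0.064],"angular": [0,0,0]},
])

```text
clock: 17.7
position: [0.5394, -0.0901, 0.0843]
ee_rot: [0.998, -0.07, 0.001, 0.001]
ft_force: [-0.9, -0.1, 5.8]
grip_width: -0.0
grasp_force: 2.7
```

```bash
python3 - <<'E'
from h import *
print(get_obs()['ft_force'])
go([.5388,-.0895,.079],-8)
E
```

```text
[-0.9148 -0.0646  5.8081]
clock 17.7 pos [ 0.5394 -0.0901  0.0843] xyz [-0.0007 -0.0005  0.0053] ang [ 0.0559 -0.0636  0.0124]
```

Strap contact at 6 N. Now I'll press through the catch.

Request:
carry_out([
  {"xyz": [0,0,0.002],"angular": [0,0,0]},
  {"xyz": [0,0,0.004],"angular": [0,0,0]},
  {"xyz": [0,0,0.006],"angular": [0,0,0]},
  {"xyz": [0,0,0.008],"angular": [0,0,0]},
  {"xyz": [0,0,0.009],"angular": [0,0,0]},
  {"xyz": [0,0,0.009],"angular": [0,0,0]},
])

```text
clock: 18.3
position: [0.5394, -0.09, 0.0795]
ee_rot: [0.998, -0.07, 0.0, 0.001]
ft_force: [-23.9, 2.5, 53.2]
grip_width: -0.0
grasp_force: 26.5
```

Request:
carry_out([
  {"xyz": [0,0,0],"angular": [0,0,0]},
  {"xyz": [0,0,-0.03],"angular": [0,0,0]},
  {"xyz": [0,0,-0.07],"angular": [0,0,0]},
  {"xyz": [0,0,-0.11],"angular": [0,0,0]},
  {"xyz": [0,0,-0.11],"angular": [0,0,0]},
  {"xyz": [0,0,-0.11],"angular": [0,0,0]},
])

```text
clock: 18.9
position: [0.5394, -0.0901, 0.1854]
ee_rot: [0.998, -0.07, 0.001, 0.001]
ft_force: [-0.4, 0.3, 0.2]
grip_width: -0.004
grasp_force: 0.0
```

```bash
python3 - <<'E'
from h import *
print(get_obs()['ft_force'])
go([.5489,-.1758,.148],-8)
E
```

```text
[-0.4378  0.3302  0.1517]
clock 18.9 pos [ 0.5394 -0.0901  0.1854] xyz [0.0213 0.0835 0.0375] ang [ 0.0662 -0.1155  0.0024]
```

Request:
carry_out([
  {"xyz": [0.01,0.04,0],"angular": [0,0,0]},
  {"xyz": [0.0213,0.0835,0],"angular": [0,0,0]},
  {"xyz": [0.0213,0.0835,0],"angular": [0,0,0]},
  {"xyz": [0.0213,0.0835,0.02],"angular": [0,0,0]},
  {"xyz": [0.0213,0.0835,0.037],"angular": [0,0,0]},
  {"xyz": [0.0213,0.0835,0.037],"angular": [0,0,0]},
  {"xyz": [0.0213,0.0835,0.037],"angular": [0,0,0]},
])

```text
clock: 19.6
position: [0.5483, -0.1754, 0.1474]
ee_rot: [0.998, -0.07, -0.001, 0.0]
ft_force: [-0.6, 0.2, 0.0]
grip_width: 0.0
grasp_force: 0.0
```

```bash
python3 - <<'E'
from h import *
print(get_obs()['ft_force'])
go([.5489,-.1758,.148],-8);go([.5271,-.1727,.084],-8)
E
```

```text
[-0.5714  0.2012  0.0064]
clock 19.6 pos [ 0.5483 -0.1754  0.1474] xyz [ 0.0007  0.0003 -0.0006] ang [0.018  0.057  0.0184]
clock 19.6 pos [ 0.5483 -0.1754  0.1474] xyz [-0.0213  0.0002  0.0634] ang [0.018  0.057  0.0184]
```

Request:
carry_out([
  {"xyz": [0,0,0.012],"angular": [0,0,0]},
  {"xyz": [0,0,0.024],"angular": [0,0,0]},
  {"xyz": [-0.006,0,0.032],"angular": [0,0,0]},
  {"xyz": [-0.011,0,0.04],"angular": [0,0,0]},
  {"xyz": [-0.016,0,0.048],"angular": [0,0,0]},
  {"xyz": [-0.019,0,0.055],"angular": [0,0,0]},
  {"xyz": [-0.021,0,0.061],"angular": [0,0,0]},
  {"xyz": [-0.021,0,0.064],"angular": [0,0,0]},
  {"xyz": [-0.021,0,0.064],"angular": [0,0,0]},
])

```text
clock: 20.5
position: [0.5281, -0.1729, 0.0845]
ee_rot: [0.998, -0.07, 0.001, 0.001]
ft_force: [-1.6, 0.4, 5.7]
grip_width: 0.002
grasp_force: 2.7
```

Request:
carry_out([
  {"xyz": [0,0,0.002],"angular": [0,0,0]},
  {"xyz": [0,0,0.004],"angular": [0,0,0]},
  {"xyz": [0,0,0.006],"angular": [0,0,0]},
  {"xyz": [0,0,0.008],"angular": [0,0,0]},
  {"xyz": [0,0,0.008],"angular": [0,0,0]},
  {"xyz": [0,0,0.008],"angular": [0,0,0]},
])

```text
clock: 21.1
position: [0.528, -0.173, 0.0797]
ee_rot: [0.998, -0.07, 0.0, 0.001]
ft_force: [-18.1, 4.7, 41.8]
grip_width: -0.0
grasp_force: 20.7
```

Request:
carry_out([
  {"xyz": [0,0,0],"angular": [0,0,0]},
  {"xyz": [0,0,-0.03],"angular": [0,0,0]},
  {"xyz": [0,0,-0.07],"angular": [0,0,0]},
  {"xyz": [0,0,-0.12],"angular": [0,0,0]},
  {"xyz": [0,0,-0.17],"angular": [0,0,0]},
  {"xyz": [0,0,-0.17],"angular": [0,0,0]},
  {"xyz": [0,0,-0.17],"angular": [0,0,0]},
])

```text
clock: 21.8
position: [0.5281, -0.1729, 0.247]
ee_rot: [0.998, -0.07, 0.001, 0.001]
ft_force: [0.4, 0.1, -0.1]
grip_width: 0.0
grasp_force: 0.0
```

```bash
python3 - <<'E'
from h import *
c=snap('wrist','w8'); t=snap('top','t8'); print(get_obs()['position'])
a=c['img'][:,:,::-1][70:270,110:360]
cv2.imwrite('pics/w8b.png',cv2.resize(a,(750,600),interpolation=2))
E
```

```text
[ 0.5272 -0.1727  0.2448]
```

View pics/w8b.png

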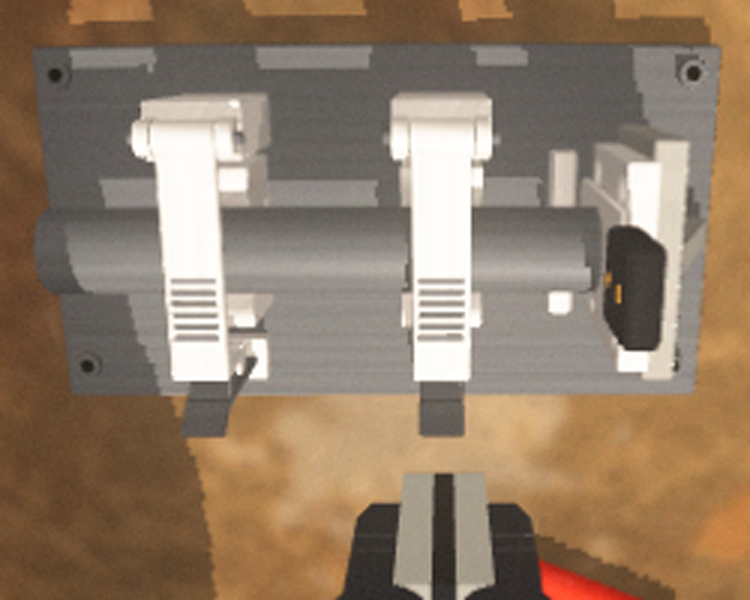

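The picture shows both straps lying flat and shut, the tube's front at (598,250) against the blade, and the gauge grip upright at (635,288). One last numeric check, then I'll hand in.

```bash
python3 - <<'E'
from h import *
w=load('w8'); S=np.array([.5294,-.2285]); th=np.radians(-8); Rm=np.array([[np.cos(th),-np.sin(th)],[np.sin(th),np.cos(th)]])
D=lambda x,y,z:Rm.T@(onz(w,110+x/3,70+y/3,z)[:2]-S)
print('front top',D(598,225,.071),'front mid',D(597,250,.069),'flange top front expected s=-.0034:',D(628,200,.09),'rear(expect .2006)',D(37,250,.055))
print('grip top back/front (expect about -.0074..+.0046):',D(663,290,.134),D(612,290,.134), 'padA',D(441,310,.079),'padB',D(196,310,.079))
print(hand_in())
E
```

```text
front top [0.0117 0.0016] front mid [0.0025 0.0012] flange top front expected s=-.0034: [ 0.0232 -0.0045] rear(expect .2006) [0.0001 0.2047]
grip top back/front (expect about -.0074..+.0046): [ 0.0043 -0.0071] [0.0043 0.0074] padA [-0.0165  0.0557] padB [-0.0164  0.1405]
the job is handed in; nothing more can be done
None
```

I handed the job in at about 22 s: the gauge stands in the slot against the flange with the tube pushed up to it, and both straps stayed shut after pressing. My last camera check put the tube gap at about 5–6 mm (limit 6.5 mm), and no result came back, so I can't confirm a pass.

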